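# Lock off the book trimmer and hold its guard open

### The job

Hang the aluminium lock-off tag by its hole on the peg of the isolator box and let go of it; only then lift the trimmer's sprung guard by its bar and hold it half open, at 45 degrees, so that the blade can be inspected. The guard springs shut by itself, so finish while still holding it with the gripper: do not let go and do not prop it on anything. Leave the tag hanging and everything else on the bench where it is.

Things in the scene. Friction and masses are not known exactly. Their poses are not given: they have to be found in the camera images.
- tag: Lock-off tag: flat bare aluminium plate, 120 mm tall, 40 mm wide, 6 mm thick, about 60 g, with one round 20 mm hole near its upper end. At the start it stands upright, hole up, in the slotted wooden stand, its lowest 25 mm in the slot. Origin: centre of its lower edge; z up along the plate, y across its width, x through its thickness (the axis of the hole).
- tag_hole (a point): Centre of the tag's 20 mm hole, 103 mm above the tag's lower edge and 17 mm below its upper edge; axes as the tag's.
- stand: Fixed light wooden block, 50 x 70 x 33 mm high, with a slot 8 mm wide (along its x), 43 mm long (along its y) and 25 mm deep that holds the tag upright. Origin: centre of its underside.
- isolator: Fixed grey isolator box, 90 x 90 x 70 mm high, with a black rotary switch on its front (-x) face. From its top a flat dark steel upright (10 mm along x, 24 mm along y, centred 35 mm behind the box's centre in +x) rises to 198 mm above the bench; near the upright's top a steel peg points forward (-x). Origin: centre of the box's underside.
- peg_root (a point): Where the peg leaves the upright, on the peg's axis, 185 mm above the bench. Axes as the box's: -x points out along the peg, z up. The peg is a round bar 8 mm in diameter, 60 mm long, rising 8 mm from root to tip.
- peg_tip (a point): Free end of the peg (centre of its rounded tip), 60 mm in -x of the root and 8 mm higher.
- guard (a joint): Angle of the trimmer's guard flap in rad: 0 closed (level), growing as its front edge is lifted, stop at 1.4. 45 degrees is 0.785. A spring and its weight (about 0.4 kg) pull it shut; holding it at 45 degrees by the bar takes roughly 4 to 6 N.
- trimmer: Fixed grey bench trimmer, about 230 mm deep (x), 240 mm wide (y), 105 mm high at its rear housing; its front face lies 85 mm in front (-x) of the origin. Origin: on the bench, below the middle of the guard; x from front to rear. On top lies the guard, an aluminium flap 165 x 205 x 4 mm, hinged at its rear edge.
- guard_bar (a point): Middle of the guard's steel lifting bar: a round bar 12 mm in diameter along the guard's y, 98 mm free between its two arms, in front of the guard's front edge, clear by 39 mm of the trimmer's front face and about 90 mm above the bench when closed. It moves with the guard, on a circle of 215 mm radius about the hinge; its axes turn with the guard.
- guard_hinge (a point): Middle of the guard's hinge axis, which runs along the trimmer's y, 86 mm above the bench, 85 mm in +x of the trimmer's origin. Axes as the trimmer's. The closed bar lies 215 mm in -x and 3.5 mm above it.
- glue_jar: Closed glue jar, 68 mm in diameter, 85 mm tall; bystander. Origin: centre of its underside.
- brush: Glue brush lying on the bench, 170 mm long; bystander.
- book_a: Green-bound book, 150 x 105 x 28 mm, lying flat; bystander. Origin: centre of its underside.
- book_b: Uncovered book block, 140 x 98 x 22 mm, lying on the green book; bystander. Origin: centre of its underside.
- hammer: Hammer lying on the bench; bystander.
- folder: White folding bone, 130 x 22 x 5 mm, lying flat; bystander. Origin: centre of its underside.
- cup: White mug, 72 mm in diameter, 90 mm tall; bystander. Origin: centre of its underside.

How it is judged (in metres and radians):
On the way, in this order (a step that is already met when the one before it is completed fails the run):
1. the tag hangs by its hole on the peg, let go, with the guard still shut (x of tag_hole in the frame of peg_root between -0.062 and 0.004 m and y of tag_hole in the frame of peg_root between -0.012 and 0.012 m and z of tag_hole in the frame of peg_root between -0.014 and 0.012 m and contact force between the fingers and tag below 0.1 N and contact force between tag and isolator above 0.1 N and linear speed of tag below 0.05 m/s and value of joint guard below 0.12 rad), for 0.3 s.
2. the guard is held by the gripper at 45 degrees (value of joint guard between 0.68 and 0.89 rad and contact force between the fingers and guard above 1.5 N), for 0.3 s.
At the end, for the whole second after the job is handed in: At the end the fingers still hold the guard (over 1.5 N) at 45 degrees within 6, at rest, with nothing else touching it; the tag hangs released and still, its hole within 12 mm sideways of the peg's axis, between root and tip (all of step 2 and velocity of joint guard between -0.05 and 0.05 rad/s and x of tag_hole in the frame of peg_root between -0.062 and 0.004 m and y of tag_hole in the frame of peg_root between -0.012 and 0.012 m and z of tag_hole in the frame of peg_root between -0.014 and 0.012 m and contact force between each of the fingers, guard and tag below 0.1 N and contact force between tag and isolator above 0.1 N and linear speed of tag below 0.05 m/s and contact force between guard and glue_jar below 0.1 N and contact force between guard and brush below 0.1 N and contact force between guard and book_a below 0.1 N and contact force between guard and book_b below 0.1 N and contact force between guard and hammer below 0.1 N and contact force between guard and folder below 0.1 N and contact force between guard and cup below 0.1 N); the arm keeps its last pose, push and grip.
It fails at once if the guard is raised while the tag is not on the peg (value of joint guard above 0.15 rad and not (x of tag_hole in the frame of peg_root between -0.062 and 0.004 m and y of tag_hole in the frame of peg_root between -0.012 and 0.012 m and z of tag_hole in the frame of peg_root between -0.014 and 0.012 m)).
It fails at once if a bystander is moved by more than 30 mm (distance of any of glue_jar, brush, book_a, book_b, hammer, folder, cup from where it was at the start of the episode above 0.03 m).
It also fails if it takes over 61 s, if anything falls off the work surface, if the arm or the gripper's body presses on something with over 40 N, if the wrist force passes 120 N, or if a joint passes its speed limit or range.

### The arm

A 7-joint arm with a two-finger parallel gripper is mounted at the origin on the work surface. World frame = base frame: x ahead of the robot, y to its left, z up, the work surface at z = 0. Lengths are in m, angles in degrees, forces in N, time in s.
With the tool pointing down it reaches from about 0.425 to 0.875 m from the base axis. Payload 4.7 kg.
Tool frame: the origin (TCP) lies between the finger pads; the fingertips stand env.tip_reach ahead of it and the grasp point (between the pads) lies 2 mm behind it (env.tip_reach is the distance from the TCP to the fingertips, in m); z points along the fingers, y is the line along which they close (so a half turn about z gives the same grasp; the last joint's range is limited). The gripper opens to 87 mm and grips with 3 to 60 N. Pads are 19 mm wide; open, the fingers measure 117 mm over their backs; the gripper's body (75 mm by 190 mm) begins 51 mm behind the grasp point.
Start: joints at [-64.395, 18.392, -4.016, 83.108, 1.295, 78.541, -3.26], TCP at [0.273, 0.59, 0.24] pointing down, gripper open.
Joint ranges: [-163.93, 163.93], [-17.29, 119.83], [-79.2, 71.16], [3.27, 140.29], [-89.18, 269.18], [5.43, 117.66], [-154.24, 154.24]. Speed limits (degrees/s): [147.25, 147.25, 180, 180, 180, 180, 180].

### API

Orientations are given as [roll, pitch, yaw] about the fixed x, y, z axes, in that order (R = Rz(yaw) Ry(pitch) Rx(roll)).
In Python, from cell import env gives the robot as it stands.
- The arm moves only by the tool steer_hand, called after "Call:" as a command line: name --argument value ..., lists and objects as JSON in quotes. Schema: {"type":"object","properties":{"steps":{"type":"array","items":{"type":"object","properties":{"tx":{"type":"number"},"ty":{"type":"number"},"tz":{"type":"number"},"rz":{"type":"number"},"jaw":{"type":"number"}},"additionalProperties":false,"required":["jaw"]},"minItems":1,"maxItems":8},"force":{"type":"number"},"only":{"type":"string"},"quiet":{"type":"boolean"},"lines":{"type":"string"}},"required":["steps"],"additionalProperties":false}. steps is a list of rows, 1 to 8 of them, each an object with the fields tx, ty, tz (the shift in units of 50 mm), rz (a turn about the tool's z in units of 5 degrees), jaw (the finger opening in m); a field left out counts as zero (the opening has to be given); each row is the pose to reach, as a shift and turn from the pose commanded when the call began, along the tool's axes at that moment; what a row does not reach only later rows make up. A row lasts 1/12 s, in which the tool goes at most 0.0417 m and 7.16 degrees, less where a joint would pass 70% of its speed; a pose out of reach is approached as far as the arm can. The fingers move at their own pace and stop on an object; force is the grip in N (left out, the last holds). Time passes only in rows, so rows that do not move let the fingers close. The tool returns the time, the measured TCP pose, the force, the opening and the grip force at its end. only (a regular expression) keeps the lines of the reply that match it, lines (a string "A,B") keeps lines A to B, and quiet returns only ok. Input that does not fit is refused with a message, and nothing moves.
- env.get_obs(): the state, without advancing time (a new reading comes with each control period).
- env.read_camera(name): name is "scene" or "top" or "wrist"; returns a dict with "color" (400x640x3 uint8, blue, green, red), "fx", "fy", "cx", "cy" (pixels), "world_from_camera" (4x4, takes a point from camera to world coordinates). Camera axes: x right, y down, z forward; pixel columns grow to the right and rows downward; lengths in m; the calibration is good to about 2 mm. A picture is of the moment at which its call begins. There is no depth.
- env.sign_off(): hands the job in; it is judged then, once.
The state is a dict: "time_s": time; "qpos": joint angles; "joint_velocities": joint speeds; "effort": joint torques, N m; "tool_pos": TCP position; "tool_rot": TCP orientation; "force": force on the tool from outside, world axes, zero at the start; "wrist_torque": the same for the moment, N m; "grip_width": finger opening in m; "grasp_force": force on a finger pad.
Only numpy, scipy, OpenCV 4.12 (cv2) and the standard library are available. Lean on these libraries where they do the work, as an engineer would, in place of code of your own. Each camera call takes 0.05 s, during which the arm holds its last target. There are 200 camera calls.

## Working session

There is one attempt and no reset: what is moved stays moved. The work goes in short steps, Python scripts to look and compute and a tool call to move; the robot and the scene stay as the last step left them, time stands still between calls to the robot, and variables do not carry over. Pictures are saved under pics/ and viewed, at most 10 in all, crops included, and the job is handed in when it is done.

```bash
ls; mkdir -p pics; python3 - <<'E'
from cell import env
import cv2,numpy as np
o=env.get_obs();print({k:np.round(v,3).tolist() for k,v in o.items()},env.tip_reach)
for n in("scene","top","wrist"):
    c=env.read_camera(n);cv2.imwrite(f"pics/{n}0.png",c["color"]);print(n,c["fx"],c["cx"],c["cy"],np.round(c["world_from_camera"],3).tolist())
E
```

```text
cell.py
pics
{'time_s': 0.0, 'qpos': [-64.393, 18.442, -4.013, 83.176, 1.294, 78.541, -3.258], 'joint_velocities': [-0.005, 0.025, -0.01, -0.023, -0.006, 0.14, 0.033], 'effort': [0.001, -49.128, -0.403, -31.253, -0.064, 0.044, 0.0], 'tool_pos': [0.272, 0.59, 0.238], 'tool_rot': [-179.887, 0.006, 155.203], 'force': [-0.284, -0.227, -0.057], 'wrist_torque': [0.017, 0.033, -0.005], 'grasp_force': 0.0, 'grip_width': 0.087} 0.017
scene 434.4116150329311 318.3130467772228 197.62609109215794 [[0.009, 0.66, -0.751, 1.528], [1.0, 0.003, 0.015, 0.016], [0.012, -0.752, -0.66, 0.999], [0.0, 0.0, 0.0, 1.0]]
top 378.7115308410572 319.20119955072323 199.07029528409197 [[0.026, -0.999, 0.047, 0.471], [-0.999, -0.027, -0.029, 0.059], [0.03, -0.046, -0.998, 1.285], [0.0, 0.0, 0.0, 1.0]]
wrist 313.6064853418831 320.30594893342584 196.1513586137262 [[0.419, 0.88, 0.222, 0.214], [0.908, -0.406, -0.105, 0.619], [-0.002, 0.246, -0.969, 0.384], [0.0, 0.0, 0.0, 1.0]]
```
View pics/scene0.png

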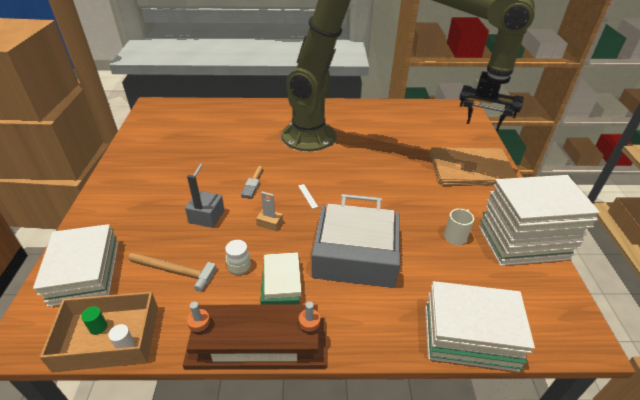

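View pics/top0.png

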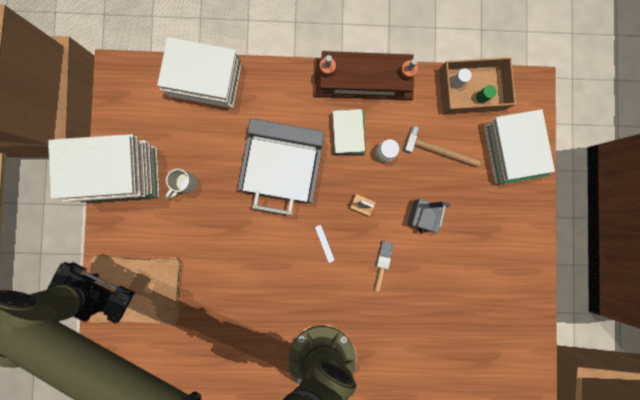

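The scene view shows the tag in its stand at about (268,207), the isolator with its upright at (196,190) and peg tip near (200,167), and the guard bar at (362,198). In the top view they are at (363,205), (428,215) and (272,208). Next I'll enlarge these areas.

```bash
python3 - <<'E'
import cv2,numpy as np
s=cv2.imread("pics/scene0.png");t=cv2.imread("pics/top0.png")
z=lambda i,x,y,w,h,f:cv2.resize(i[y:y+h,x:x+w],None,fx=f,fy=f,interpolation=cv2.INTER_CUBIC)
a=z(s,180,155,57,75,5)[:,:285];b=z(s,245,180,50,55,5);c=z(s,330,185,60,35,5)[:, :265]
d=z(t,400,190,55,50,5);e=z(t,340,185,50,40,5);f=z(t,245,180,60,40,5)[:, :265]
W=np.zeros((600,800,3),np.uint8)
x=0
for i in(a,b,c): h=min(i.shape[0],330);W[:h,x:x+i.shape[1]]=i[:h];x+=i.shape[1]
x=0
for i in(d,e,f): h=min(i.shape[0],250);W[340:340+h,x:x+i.shape[1]]=i[:h];x+=i.shape[1]
cv2.imwrite("pics/c1.png",W)
E
```

View pics/c1.png

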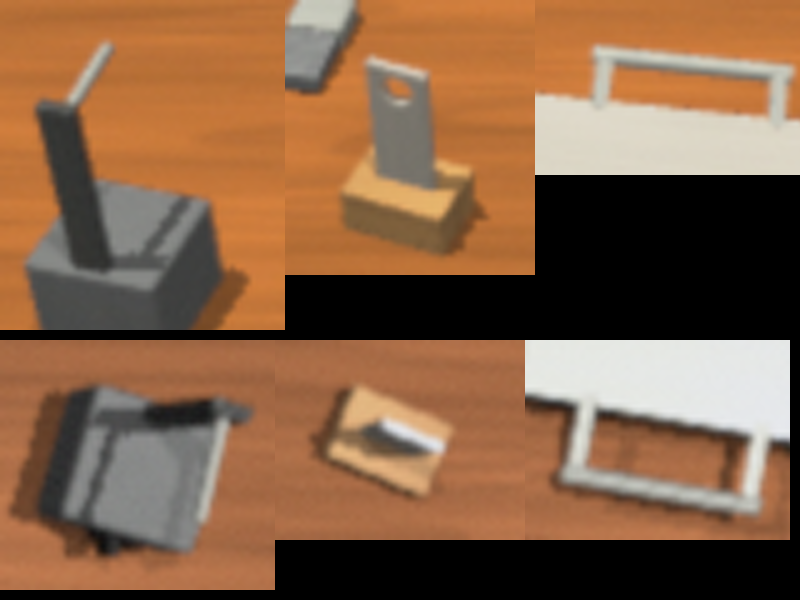

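The enlarged view gives pixel positions for the peg tip and root, the tag's top corners and hole, and the bar's ends in both views. Next I'll triangulate them.

```bash
cat > h.py <<'E'
import numpy as np, cv2
from cell import env
def ray(c,uv):
    M=c["world_from_camera"];d=M[:3,:3]@np.array([(uv[0]-c["cx"])/c["fx"],(uv[1]-c["cy"])/c["fy"],1]);return M[:3,3],d/np.linalg.norm(d)
def tri(*rays):
    A=sum(np.eye(3)-np.outer(d,d) for o,d in rays);b=sum((np.eye(3)-np.outer(d,d))@o for o,d in rays)
    p=np.linalg.solve(A,b);return p,max(np.linalg.norm(np.cross(d,p-o)) for o,d in rays)
def plane(r,z): o,d=r;return o+d*(z-o[2])/d[2]
def proj(c,p):
    M=np.linalg.inv(c["world_from_camera"]);q=M[:3,:3]@p+M[:3,3];return np.array([c["fx"]*q[0]/q[2]+c["cx"],c["fy"]*q[1]/q[2]+c["cy"]])
E
python3 - <<'E'
from h import *
s=env.read_camera("scene");t=env.read_camera("top")
P={"tip":((202,164.2),(440.4,225.6)),"root":((194.6,176.4),(444.4,205.2)),
"tagL":((261.2,191.6),(373.2,205.8)),"tagR":((273.6,194.2),(360.8,200.8)),
"barA":((342,194.8),(291,212.6)),"barB":((380.6,198.8),(252.8,206.8))}
for k,(a,b) in P.items():
    p,e=tri(ray(s,a),ray(t,b));print(k,np.round(p,4),round(e,4))
print("hole at z .111:",plane(ray(s,(267.2,197.4)),.111))
E
```

```text
tip [ 0.4541 -0.3245  0.1921] 0.0026
root [ 0.5137 -0.3354  0.1917] 0.003
tagL [ 0.5087 -0.1406  0.1281] 0.0003
tagR [ 0.5229 -0.1016  0.13  ] 0.0005
barA [0.4816 0.1118 0.0926] 0.0
barB [0.4967 0.233  0.0894] 0.0007
hole at z .111: [ 0.51624158 -0.1223741   0.111     ]
```

The rows are not in the units I measure in: shifts go in units of 50 mm and turns go in units of 5 degrees. I convert before sending: -0.06 m is -1.2, -0.26 m is -5.2, 7 degrees is 1.4.

Call:
steer_hand --steps '[{"tx":-0.8, "ty":-0.8, "tz":-0.8, "rz":1.4, "jaw":0.087}, {"tx":-1.6, "ty":-1.6, "tz":-1.2, "rz":2.8, "jaw":0.087}, {"tx":-2, "ty":-2.2, "tz":-1.2, "rz":4.2, "jaw":0.087}, {"tx":-2.6, "ty":-2.8, "tz":-1.2, "rz":5.6, "jaw":0.087}, {"tx":-3.2, "ty":-3.4, "tz":-1.2, "rz":7, "jaw":0.087}, {"tx":-3.6, "ty":-4, "tz":-1.2, "rz":8.4, "jaw":0.087}, {"tx":-4.2, "ty":-4.6, "tz":-1.2, "rz":9.8, "jaw":0.087}, {"tx":-4.8, "ty":-5.2, "tz":-1.2, "rz":11.2, "jaw":0.087}]'

```text
time_s: 0.92
tool_pos: [0.3705, 0.2832, 0.2997]
tool_rot: [180.0, -0.0, 98.9]
force: [0.6, 0.0, 0.2]
grip_width: 0.0868
grasp_force: 0.0
```

Call:
steer_hand --steps '[{"tx":-0.8, "ty":0.1, "rz":0.8, "jaw":0.087}, {"tx":-1.6, "ty":0.2, "rz":1.6, "jaw":0.087}, {"tx":-2.4, "ty":0.3, "rz":2.4, "jaw":0.087}, {"tx":-3.2, "ty":0.4, "rz":3.2, "jaw":0.087}, {"tx":-4, "ty":0.5, "rz":4, "jaw":0.087}, {"tx":-4.8, "ty":0.6, "rz":4.8, "jaw":0.087}, {"tx":-5.6, "ty":0.8, "rz":5.4, "jaw":0.087}, {"tx":-6.4, "ty":0.9, "rz":5.8, "jaw":0.087}]'

```text
time_s: 1.58
tool_pos: [0.4666, -0.0254, 0.2997]
tool_rot: [179.9, -0.1, 70.1]
force: [1.2, 1.0, 0.6]
grip_width: 0.0871
grasp_force: 0.0
```

Call:
steer_hand --steps '[{"tx":-0.8, "ty":-0.2, "jaw":0.087}, {"tx":-1.6, "ty":-0.4, "jaw":0.087}, {"tx":-2.4, "ty":-0.6, "jaw":0.087}, {"tx":-2.4, "ty":-0.6, "jaw":0.087}]'

```text
time_s: 1.92
tool_pos: [0.3935, -0.1337, 0.2997]
tool_rot: [-180.0, -0.0, 69.6]
force: [1.3, -0.7, -0.6]
grip_width: 0.0866
grasp_force: 0.0
```

```bash
python3 - <<'E'
from h import *
import pickle
w=env.read_camera("wrist");cv2.imwrite("pics/w1.png",w["color"]);pickle.dump(w,open("w1.pkl","wb"))
for n,p in(("tag",[.516,-.121,.128]),("tip",[.454,-.3245,.193]),("root",[.5137,-.3354,.185])):print(n,proj(w,np.array(p)))
E
```

```text
tag [430.22186876 130.55440481]
tip [447.78192997 359.96946012]
root [506.98975598 344.57607928]
```

View pics/w1.png

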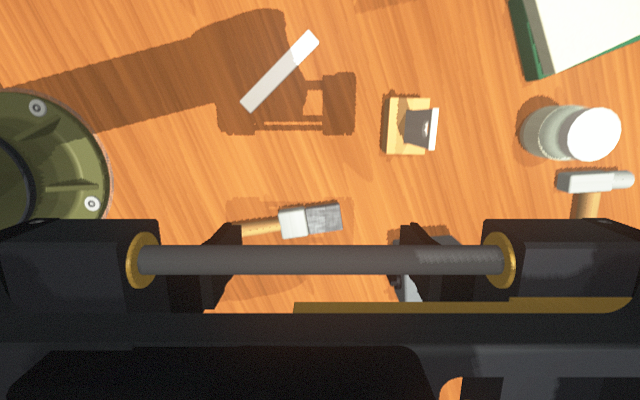

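The wrist view shows the tag's bright top edge from about (437,108) to (430,150), with the gripper hiding the lower half of the image. I'll shift so the peg comes into the clear upper half.

In the tool's units: -0.21 m is -4.2, -0.19 m is -3.8.

Call:
steer_hand --steps '[{"tx":-0.6, "ty":0.2, "tz":-0.6, "jaw":0.087}, {"tx":-1.2, "ty":0.6, "tz":-1, "jaw":0.087}, {"tx":-1.8, "ty":0.8, "tz":-1, "jaw":0.087}, {"tx":-2.6, "ty":1.2, "tz":-1, "jaw":0.087}, {"tx":-3.2, "ty":1.4, "tz":-1, "jaw":0.087}, {"tx":-3.8, "ty":1.8, "tz":-1, "jaw":0.087}, {"tx":-4.2, "ty":2, "tz":-1, "jaw":0.087}, {"tx":-4.2, "ty":2, "tz":-1, "jaw":0.087}]'

```text
time_s: 2.63
tool_pos: [0.4203, -0.3612, 0.3488]
tool_rot: [-179.9, 0.3, 69.9]
force: [-0.5, 0.8, 0.2]
grip_width: 0.0868
grasp_force: 0.0
```

```bash
python3 - <<'E'
from h import *
import pickle
w=env.read_camera("wrist");cv2.imwrite("pics/w2.png",w["color"]);pickle.dump(w,open("w2.pkl","wb"))
for n,p in(("tag",[.516,-.121,.128]),("tip",[.454,-.3245,.193]),("root",[.5137,-.3354,.185])):print(n,proj(w,np.array(p)))
w1=pickle.load(open("w1.pkl","rb"));im=cv2.cvtColor(w1["color"],cv2.COLOR_BGR2HSV)
m=((im[...,1]<60)&(im[...,2]>200)).astype(np.uint8);m[:,:400]=0;m[:,460:]=0;m[:90]=0;m[170:]=0
ys,xs=np.nonzero(m);print(len(xs),xs.mean(),ys.mean());b=cv2.minAreaRect(np.c_[xs,ys].astype(np.float32));print(b)
bp=cv2.boxPoints(b)
for p in bp:print(p,np.round(plane(ray(w1,p),.128),4))
print("center",plane(ray(w1,b[0]),.128))
E
```

```text
tag [326.86157616 -85.68280462]
tip [339.20659055 139.54454279]
root [400.96289241 128.16015251]
306 432.48366013071893 128.2843137254902
((430.2986145019531, 128.16302490234375), (12.352805137634277, 41.71688461303711), 6.009006023406982)
[421.9726  148.26028] [ 0.5035 -0.135   0.128 ]
[426.33972 106.77261] [ 0.5185 -0.0977  0.128 ]
[438.62463  108.065765] [ 0.5294 -0.1031  0.128 ]
[434.2575  149.55344] [ 0.5148 -0.1405  0.128 ]
center [ 0.51669371 -0.11878376  0.128     ]
```

View pics/w2.png

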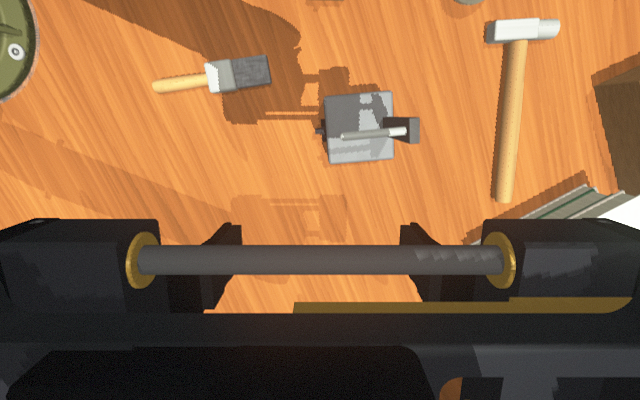

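In this wrist view the peg runs from its tip at about (341,136) to its root at about (404,131), with the upright's top at (412,129). I'll take a second shifted view and enlarge both.

Call:
steer_hand --steps '[{"ty":0.8, "jaw":0.087}, {"tx":-0.6, "ty":1.2, "jaw":0.087}, {"tx":-0.6, "ty":1.6, "jaw":0.087}, {"tx":-0.6, "ty":1.6, "jaw":0.087}, {"tx":-0.6, "ty":1.6, "jaw":0.087}]'

```text
time_s: 3.1
tool_pos: [0.4867, -0.4113, 0.3483]
tool_rot: [-179.9, -0.0, 70.3]
force: [-0.9, 0.6, -0.2]
grip_width: 0.0872
grasp_force: 0.0
```

```bash
python3 - <<'E'
from h import *
import pickle
w=env.read_camera("wrist");pickle.dump(w,open("w3.pkl","wb"))
w2=pickle.load(open("w2.pkl","rb"))
o=[];
for c in(w2,w):
    t=proj(c,np.array([.484,-.33,.189]));x,y=int(t[0])-50,max(int(t[1])-30,0);print(x,y)
    o.append(cv2.resize(c["color"][y:y+37,x:x+100],None,fx=8,fy=8,interpolation=cv2.INTER_CUBIC))
cv2.imwrite("pics/c2.png",np.vstack(o))
E
```

```text
320 103
237 78
```

View pics/c2.png

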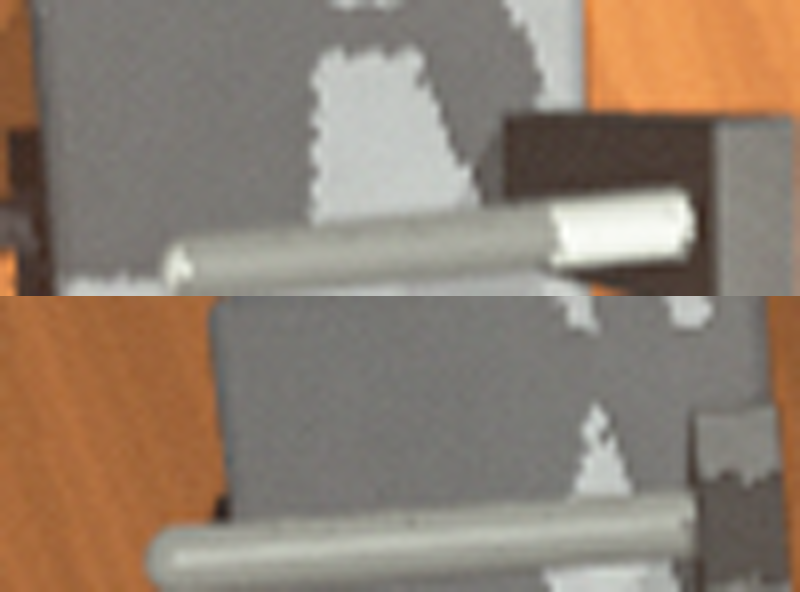

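```bash
python3 - <<'E'
from h import *
import pickle
w2,w3=[pickle.load(open(f"w{i}.pkl","rb")) for i in(2,3)]
s=env.read_camera("scene");t=env.read_camera("top")
T=tri(ray(w2,(340.2,135.7)),ray(w3,(255.3,110.3)),ray(s,(202,164.2)));R=tri(ray(w2,(405.8,130.6)),ray(w3,(323.3,105.9)),ray(s,(194.6,176.4)))
print(T,R)
T2=tri(ray(w2,(340.2,135.7)),ray(w3,(255.3,110.3)));R2=tri(ray(w2,(405.8,130.6)),ray(w3,(323.3,105.9)));print(T2,R2)
for n,w in(("w2",w2),("w3",w3)):
    pass
for z,p,q in((.193,(340.2,135.7),(255.3,110.3)),(.185,(405.8,130.6),(323.3,105.9))):print(plane(ray(w2,p),z),plane(ray(w3,q),z))
d=T[0]-R[0];print(np.degrees(np.arctan2(-d[1],-d[0])),np.linalg.norm(d))
E
```

```text
(array([ 0.45583635, -0.32159654,  0.19257136]), np.float64(0.0003341984624476886)) (array([ 0.51546641, -0.33666811,  0.19143547]), np.float64(0.0044843816756682696))
(array([ 0.45588425, -0.32166812,  0.19299101]), np.float64(0.0002887133214499563)) (array([ 0.51657542, -0.33902258,  0.18797294]), np.float64(0.0002684193120271844))
[ 0.4560585  -0.32143712  0.193     ] [ 0.45570864 -0.32189713  0.193     ]
[ 0.51743686 -0.33921612  0.185     ] [ 0.51646729 -0.33915122  0.185     ]
-14.184501861206925 0.06151574247949979
```

In the tool's units: 0.233 m is 4.66, -0.07 m is -1.4.

Call:
steer_hand --steps '[{"tx":0.8, "ty":-0.2, "jaw":0.087}, {"tx":1.6, "ty":-0.4, "jaw":0.087}, {"tx":2.4, "ty":-0.7, "jaw":0.087}, {"tx":3.2, "ty":-1, "tz":0.4, "jaw":0.087}, {"tx":4, "ty":-1.2, "tz":1, "jaw":0.087}, {"tx":4.6, "ty":-1.4, "tz":1.6, "jaw":0.087}, {"tx":4.66, "ty":-1.4, "tz":1.8, "jaw":0.087}, {"tx":4.66, "ty":-1.4, "tz":1.8, "jaw":0.087}]'

```text
time_s: 3.92
tool_pos: [0.4964, -0.1626, 0.2554]
tool_rot: [-179.6, -0.2, 70.8]
force: [-0.2, 1.2, 0.3]
grip_width: 0.087
grasp_force: 0.0
```

```bash
python3 - <<'E'
from h import *
import pickle
w=env.read_camera("wrist");pickle.dump(w,open("w4.pkl","wb"))
t=proj(w,np.array([.516,-.121,.128]));x,y=max(int(t[0])-50,0),max(int(t[1])-37,0);print(x,y,t)
cv2.imwrite("pics/c3.png",cv2.resize(w["color"][y:y+74,x:x+100],None,fx=8,fy=8,interpolation=cv2.INTER_CUBIC))
E
```

```text
275 106 [325.43079604 143.78821762]
```

View pics/c3.png

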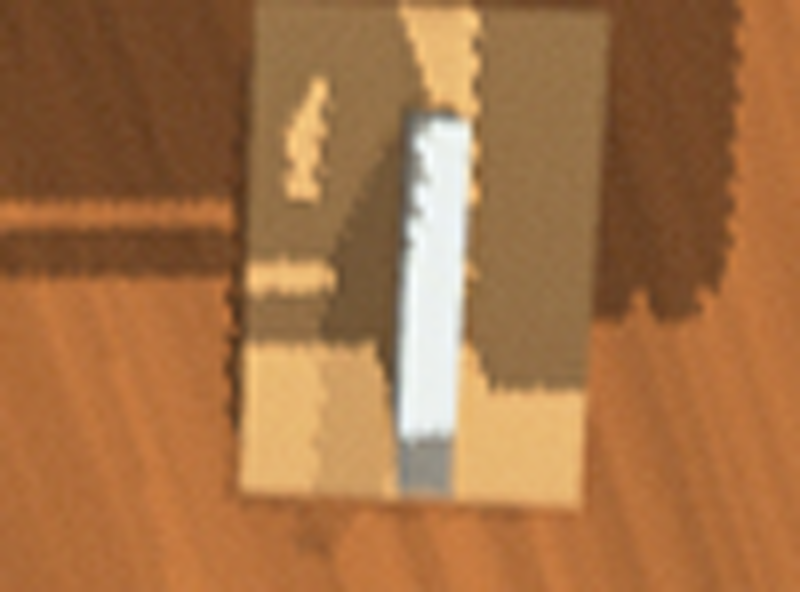

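The crop shows the tag's top face, partly shadowed, running from about (441,118) to (425,493). That is (329.7,120.3) to (327.8,167.2) in the wrist image.

```bash
python3 - <<'E'
from h import *
import pickle
w1,w=[pickle.load(open(f"w{i}.pkl","rb")) for i in(1,4)]
a,b=[plane(ray(w,p),.128) for p in((329.7,120.3),(327.75,167.2))];d=a-b
c=(a+b)/2;print(a,b,c,np.linalg.norm(d),np.degrees(np.arctan2(d[1],d[0]))-90)
print(tri(ray(w,(328.7,143.8)),ray(w1,(434.8,128.5))))
s=env.read_camera("scene");print(tri(ray(w,(328.7,143.8)),ray(s,(267.4,192.9))))
o=env.get_obs();P=o["tool_pos"];y=np.radians(o["tool_rot"][2]);v=c[:2]-P[:2]
print(P,o["tool_rot"],"dx",v@[np.cos(y),np.sin(y)],"dy",v@[np.sin(y),-np.cos(y)])
E
```

```text
[ 0.52581481 -0.10358004  0.128     ] [ 0.51130984 -0.14089092  0.128     ] [ 0.51856232 -0.12223548  0.128     ] 0.04003118790354366 -21.244081359541596
(array([ 0.51889123, -0.12066239,  0.1333206 ]), np.float64(0.0008624015347040222))
(array([ 0.51863593, -0.12095024,  0.13142552]), np.float64(0.0007071918842608291))
[ 0.4977257  -0.16899324  0.25935591] [-1.79964589e+02 -8.83419926e-02  7.03600917e+01] dx 0.05104090741649103 dy 0.003908784075525372
```

In the tool's units: 0.125 m is 2.5, 0.051 m is 1.02, 1.6 degrees is 0.32.

Call:
steer_hand --steps '[{"tx":0.6, "ty":0.04, "tz":0.4, "rz":0.32, "jaw":0.087}, {"tx":1.02, "ty":0.08, "tz":1, "rz":0.32, "jaw":0.087}, {"tx":1.02, "ty":0.08, "tz":1.6, "rz":0.32, "jaw":0.087}, {"tx":1.02, "ty":0.08, "tz":2, "rz":0.32, "jaw":0.087}, {"tx":1.02, "ty":0.08, "tz":2.3, "rz":0.32, "jaw":0.087}, {"tx":1.02, "ty":0.08, "tz":2.5, "rz":0.32, "jaw":0.087}, {"tx":1.02, "ty":0.08, "tz":2.5, "rz":0.32, "jaw":0.087}]' --force 20

```text
time_s: 4.6
tool_pos: [0.5187, -0.1248, 0.1339]
tool_rot: [-179.9, 0.1, 68.5]
force: [-0.9, -0.4, -0.4]
grip_width: 0.0871
grasp_force: 0.0
```

Call:
steer_hand --steps '[{"jaw":0.03}, {"jaw":0.01}, {"jaw":0}, {"jaw":0}, {"jaw":0}, {"jaw":0}]' --force 20

```text
time_s: 5.1
tool_pos: [0.5197, -0.1234, 0.1348]
tool_rot: [180.0, -0.0, 68.6]
force: [0.2, -0.2, -1.4]
grip_width: 0.055
grasp_force: 0.0
```

Call:
steer_hand --steps '[{"jaw":0}, {"jaw":0}, {"jaw":0}, {"jaw":0}, {"jaw":0}, {"jaw":0}, {"jaw":0}, {"jaw":0}]' --force 20

```text
time_s: 5.77
tool_pos: [0.5193, -0.1234, 0.1344]
tool_rot: [-180.0, -0.0, 68.6]
force: [-0.3, 0.6, 0.6]
grip_width: 0.0054
grasp_force: 20.0
```

Call:
steer_hand --steps '[{"jaw":0}, {"jaw":0}, {"jaw":0}, {"jaw":0}, {"jaw":0}, {"jaw":0}]' --force 20

```text
time_s: 6.27
tool_pos: [0.5193, -0.1235, 0.1344]
tool_rot: [-180.0, -0.0, 68.6]
force: [-0.1, 0.2, 0.3]
grip_width: 0.0061
grasp_force: 20.0
```

In the tool's units: -0.14 m is -2.8, -0.12 m is -2.4, -5.4 degrees is -1.08.

Call:
steer_hand --steps '[{"tz":-0.4, "jaw":0}, {"tz":-1, "jaw":0}, {"tz":-1.6, "jaw":0}, {"tx":-0.4, "ty":-0.04, "tz":-2.2, "jaw":0}, {"tx":-1, "ty":-0.1, "tz":-2.4, "rz":-0.4, "jaw":0}, {"tx":-1.6, "ty":-0.16, "tz":-2.4, "rz":-0.8, "jaw":0}, {"tx":-2.2, "ty":-0.22, "tz":-2.2, "rz":-1.08, "jaw":0}, {"tx":-2.8, "ty":-0.28, "tz":-2, "rz":-1.08, "jaw":0}]'

```text
time_s: 6.93
tool_pos: [0.4552, -0.25, 0.235]
tool_rot: [179.8, -0.1, 74.1]
force: [0.3, 0.4, -1.2]
grip_width: 0.0058
grasp_force: 20.0
```

Call:
steer_hand --steps '[{"tx":-0.6, "ty":-0.04, "tz":0.2, "jaw":0}, {"tx":-1.2, "ty":-0.04, "tz":0.3, "jaw":0}, {"tx":-1.4, "ty":-0.04, "tz":0.3, "jaw":0}, {"tx":-1.4, "ty":-0.04, "tz":0.3, "jaw":0}, {"tx":-1.4, "ty":-0.04, "tz":0.3, "jaw":0}, {"tx":-1.4, "ty":-0.04, "tz":0.3, "jaw":0}]'

```text
time_s: 7.43
tool_pos: [0.4348, -0.3143, 0.2193]
tool_rot: [180.0, -0.0, 74.1]
force: [1.3, 0.8, -1.0]
grip_width: 0.0059
grasp_force: 20.0
```

```bash
python3 - <<'E'
from h import *
import pickle
o=env.get_obs();print(o["tool_pos"],o["tool_rot"],o["grip_width"])
w=env.read_camera("wrist");s=env.read_camera("scene");pickle.dump((w,s),open("p5.pkl","wb"))
A=w["color"][60:300,190:510];A=cv2.resize(A,(640,480))[:, 0:440] if 0 else cv2.resize(A,(480,360),interpolation=cv2.INTER_CUBIC)
B=cv2.resize(s["color"][140:220,160:213],None,fx=6,fy=6,interpolation=cv2.INTER_CUBIC)
W=np.zeros((480,800,3),np.uint8);W[:360,:480]=A;W[:480,480:798]=B;cv2.imwrite("pics/c5.png",W)
E
```

```text
[ 0.43483231 -0.31429381  0.21934227] [ 1.79989417e+02 -4.52678838e-02  7.40896059e+01] 0.0058978376282323814
```

View pics/c5.png

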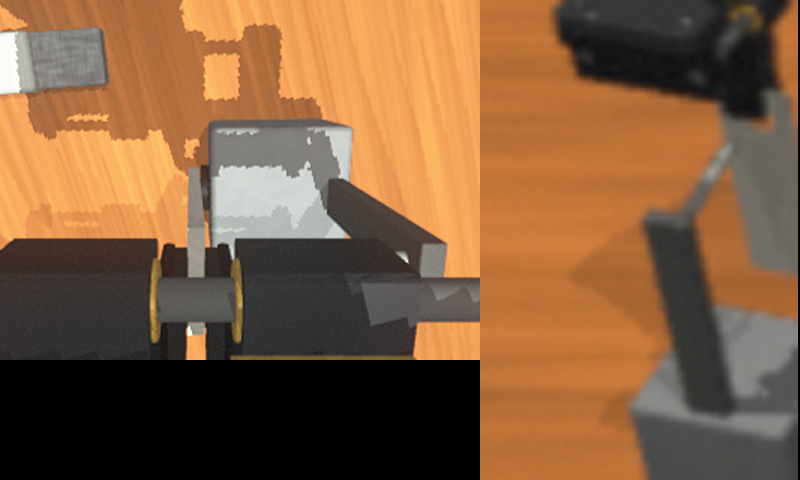

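In the wrist part, the tag is held at the fingertips in front of the peg. In the scene part, the peg tip at crop (733,147) is just short of the tag's plate. Next is a small sideways correction, then I'll thread it on in stages while watching the force.

In the tool's units: -0.002 m is -0.04, 0.001 m is 0.02.

Call:
steer_hand --steps '[{"tx":-0.04, "jaw":0}, {"tx":-0.04, "ty":0.2, "jaw":0}, {"tx":-0.04, "ty":0.32, "jaw":0}, {"tx":-0.04, "ty":0.44, "tz":0.01, "jaw":0}, {"tx":-0.04, "ty":0.54, "tz":0.02, "jaw":0}, {"tx":-0.04, "ty":0.64, "tz":0.02, "jaw":0}, {"tx":-0.04, "ty":0.68, "tz":0.02, "jaw":0}, {"tx":-0.04, "ty":0.68, "tz":0.02, "jaw":0}]'

```text
time_s: 8.2
tool_pos: [0.4665, -0.3269, 0.2183]
tool_rot: [-180.0, 0.0, 74.0]
force: [-0.0, 0.2, -1.1]
grip_width: 0.0057
grasp_force: 20.0
```

Call:
steer_hand --steps '[{"jaw":0}, {"jaw":0}]'

```text
time_s: 8.37
tool_pos: [0.4658, -0.3269, 0.2184]
tool_rot: [-180.0, -0.0, 74.0]
force: [0.4, 0.5, -1.2]
grip_width: 0.0056
grasp_force: 20.0
```

In the tool's units: 0.02 m is 0.4, 0.017 m is 0.34.

Call:
steer_hand --steps '[{"ty":0.12, "tz":0.02, "jaw":0}, {"ty":0.24, "tz":0.04, "jaw":0}, {"ty":0.34, "tz":0.06, "jaw":0}, {"ty":0.4, "tz":0.06, "jaw":0}, {"ty":0.4, "tz":0.06, "jaw":0}, {"ty":0.4, "tz":0.06, "jaw":0}]'

```text
time_s: 8.87
tool_pos: [0.4854, -0.3324, 0.2152]
tool_rot: [-180.0, 0.0, 74.0]
force: [-0.1, -0.8, -0.0]
grip_width: 0.0057
grasp_force: 20.0
```

```bash
python3 - <<'E'
from h import *
s=env.read_camera("scene");w=env.read_camera("wrist")
B=cv2.resize(s["color"][135:215,170:230],None,fx=6,fy=6,interpolation=cv2.INTER_CUBIC)
A=cv2.resize(w["color"][120:280,270:410],None,fx=3,fy=3,interpolation=cv2.INTER_CUBIC)
W=np.zeros((480,790,3),np.uint8);W[:,:360]=B;W[:,365:785]=A;cv2.imwrite("pics/c6.png",W)
print(env.get_obs()["force"])
E
```

```text
[-0.51747737  0.55833357 -0.1509308 ]
```

View pics/c6.png

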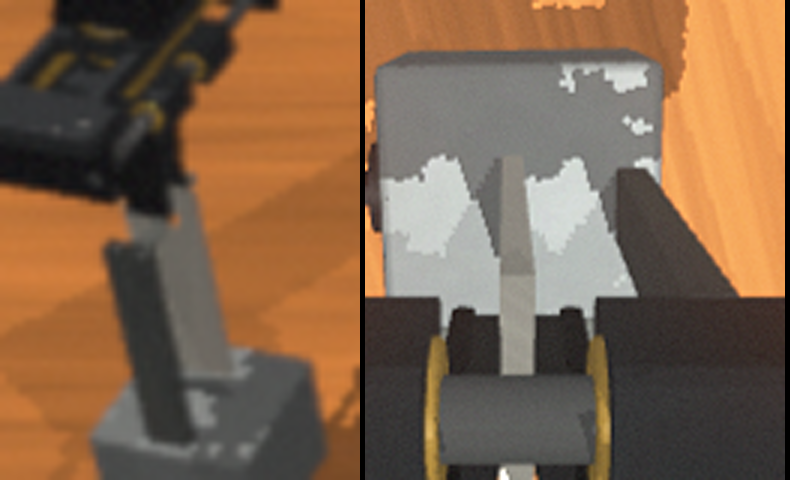

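The tag is threaded: its plate shows past the upright in the scene part, with the peg through it and no contact force. I'll lower it slightly, open the fingers only a little because the upright is close behind, and rise.

Call:
steer_hand --steps '[{"tz":0.02, "jaw":0}, {"tz":0.06, "jaw":0}, {"tz":0.06, "jaw":0}, {"tz":0.06, "jaw":0}, {"tz":0.06, "jaw":0.016}, {"tz":0.06, "jaw":0.016}, {"tz":0.06, "jaw":0.016}, {"tz":0.06, "jaw":0.016}]'

```text
time_s: 9.63
tool_pos: [0.4855, -0.3323, 0.2125]
tool_rot: [180.0, -0.0, 74.0]
force: [-0.8, 0.7, 0.1]
grip_width: 0.0151
grasp_force: 0.0
```

Call:
steer_hand --steps '[{"tz":-0.1, "jaw":0.016}, {"tz":-0.2, "jaw":0.016}, {"tz":-0.4, "jaw":0.016}, {"tz":-0.6, "jaw":0.016}, {"tz":-1, "jaw":0.016}, {"tz":-1.4, "jaw":0.016}, {"tz":-2, "jaw":0.016}, {"tz":-2.6, "jaw":0.016}]'

```text
time_s: 10.3
tool_pos: [0.4851, -0.3322, 0.3444]
tool_rot: [180.0, -0.0, 74.0]
force: [0.1, -1.3, 0.4]
grip_width: 0.0159
grasp_force: 0.0
```

Call:
steer_hand --steps '[{"jaw":0.016}, {"jaw":0.016}]'

```text
time_s: 10.47
tool_pos: [0.486, -0.3333, 0.3451]
tool_rot: [179.7, 0.0, 74.0]
force: [-0.5, 0.0, -0.7]
grip_width: 0.016
grasp_force: 0.0
```

```bash
python3 - <<'E'
from h import *
s=env.read_camera("scene");t=env.read_camera("top")
B=cv2.resize(s["color"][140:220,170:230],None,fx=6,fy=6,interpolation=cv2.INTER_CUBIC)
A=cv2.resize(t["color"][185:245,395:465],None,fx=6,fy=6,interpolation=cv2.INTER_CUBIC)
W=np.zeros((480,790,3),np.uint8);W[:,:360]=B;W[:360,365:785]=A;cv2.imwrite("pics/c7.png",W)
o=env.get_obs();print(o["tool_pos"],o["force"])
E
```

```text
[ 0.48529374 -0.33209105  0.34228718] [-0.4071171  -0.61722001 -0.34093651]
```

View pics/c7.png

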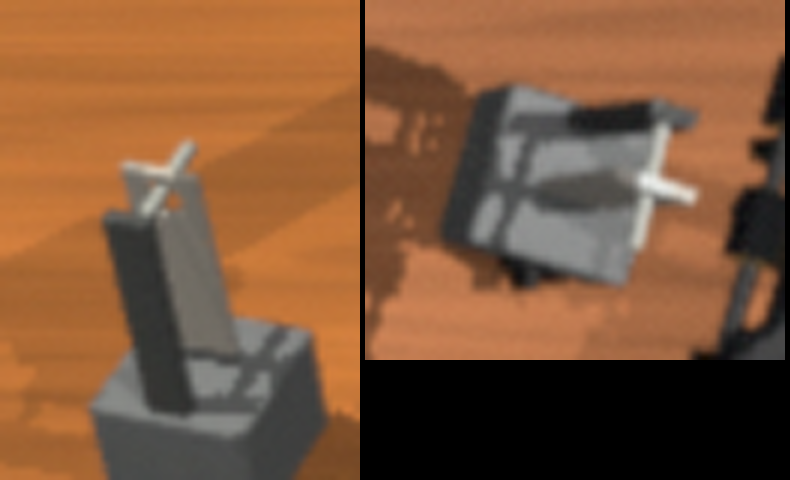

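The tag hangs freely on the peg, about mid-length: in the crop the peg passes through its hole at (175,175), and the gripper is clear. Next I'll move to the guard bar.

In the tool's units: 0.12 m is 2.4, 0.32 m is 6.4, -9 degrees is -1.8.

Call:
steer_hand --steps '[{"tx":0.8, "ty":-0.2, "rz":-0.2, "jaw":0.032}, {"tx":1.6, "ty":-0.44, "rz":-0.4, "jaw":0.032}, {"tx":2.4, "ty":-0.66, "rz":-0.8, "jaw":0.032}, {"tx":3.2, "ty":-0.88, "rz":-1.2, "jaw":0.032}, {"tx":4, "ty":-1.1, "rz":-1.6, "jaw":0.032}, {"tx":4.8, "ty":-1.32, "rz":-1.8, "jaw":0.032}, {"tx":5.6, "ty":-1.54, "rz":-1.8, "jaw":0.032}, {"tx":6.4, "ty":-1.76, "rz":-1.8, "jaw":0.032}]'

```text
time_s: 11.23
tool_pos: [0.4878, 0.0018, 0.3416]
tool_rot: [-179.9, -0.0, 83.1]
force: [1.3, 0.1, -0.1]
grip_width: 0.0321
grasp_force: 0.0
```

Call:
steer_hand --steps '[{"tx":0.6, "ty":-0.3, "tz":0.6, "jaw":0.032}, {"tx":1.2, "ty":-0.3, "tz":1.2, "jaw":0.032}, {"tx":1.8, "ty":-0.3, "tz":1.6, "jaw":0.032}, {"tx":2.2, "ty":-0.3, "tz":1.8, "jaw":0.032}, {"tx":2.2, "ty":-0.3, "tz":1.8, "jaw":0.032}, {"tx":2.2, "ty":-0.3, "tz":1.8, "jaw":0.032}, {"tx":2.2, "ty":-0.3, "tz":1.8, "jaw":0.032}]'

```text
time_s: 11.82
tool_pos: [0.4875, 0.1094, 0.2522]
tool_rot: [-180.0, 0.1, 82.9]
force: [0.3, -0.1, -0.5]
grip_width: 0.0317
grasp_force: 0.0
```

```bash
python3 - <<'E'
from h import *
import pickle
o=env.get_obs();print(o["tool_pos"],o["tool_rot"])
w=env.read_camera("wrist");pickle.dump(w,open("w8.pkl","wb"))
hs=cv2.cvtColor(w["color"],cv2.COLOR_BGR2HSV)
for p in([.4816,.1118,.0926],[.489,.172,.091],[.4967,.233,.0894]):print(proj(w,np.array(p)))
c=proj(w,np.array([.489,.172,.091]));r=int(c[1])
for y in range(r-24,r+25,12):
    print(y,[(x,*hs[y,x].tolist()) for x in range(int(c[0])-30,int(c[0])+30,3)])
E
```

```text
[0.48746852 0.10944456 0.25219649] [-1.79979908e+02  6.92354842e-02  8.29451369e+01]
[312.65244719 184.88664454]
[312.27655189 122.23198173]
[312.07903236  52.69328878]
98 [(282, 13, 168, 123), (285, 12, 164, 123), (288, 13, 176, 119), (291, 12, 165, 127), (294, 13, 169, 122), (297, 13, 163, 117), (300, 13, 164, 112), (303, 13, 153, 95), (306, 12, 140, 95), (309, 14, 164, 92), (312, 45, 10, 102), (315, 25, 14, 113), (318, 45, 12, 133), (321, 40, 14, 112), (324, 14, 128, 106), (327, 13, 160, 110), (330, 13, 164, 123), (333, 12, 142, 113), (336, 14, 158, 110), (339, 13, 144, 113)]
110 [(282, 13, 165, 125), (285, 14, 180, 122), (288, 13, 169, 122), (291, 12, 162, 129), (294, 13, 165, 124), (297, 12, 169, 124), (300, 13, 164, 115), (303, 12, 165, 93), (306, 13, 169, 89), (309, 13, 165, 93), (312, 39, 17, 104), (3
[... 741 characters left out ...]
, 167, 125), (303, 12, 167, 131), (306, 12, 164, 129), (309, 12, 150, 95), (312, 24, 12, 107), (315, 30, 15, 118), (318, 38, 16, 124), (321, 40, 20, 116), (324, 12, 159, 128), (327, 13, 156, 119), (330, 12, 146, 117), (333, 13, 151, 125), (336, 14, 149, 116), (339, 12, 150, 114)]
146 [(282, 13, 175, 201), (285, 13, 174, 202), (288, 13, 168, 209), (291, 12, 169, 202), (294, 13, 173, 200), (297, 13, 170, 204), (300, 13, 165, 187), (303, 13, 163, 166), (306, 13, 170, 178), (309, 13, 152, 94), (312, 34, 16, 111), (315, 26, 17, 119), (318, 30, 17, 119), (321, 37, 20, 112), (324, 12, 151, 130), (327, 13, 155, 122), (330, 13, 148, 119), (333, 12, 153, 117), (336, 13, 147, 123), (339, 12, 141, 116)]
```

The rows are not in the units I measure in: shifts go in units of 50 mm and turns go in units of 5 degrees. I convert before sending: -0.08 m is -1.6, -0.06 m is -1.2.

Call:
steer_hand --steps '[{"ty":-0.6, "jaw":0.032}, {"ty":-1.2, "jaw":0.032}, {"ty":-1.6, "jaw":0.032}, {"ty":-1.6, "jaw":0.032}, {"ty":-1.6, "jaw":0.032}, {"ty":-1.6, "jaw":0.032}]'

```text
time_s: 12.37
tool_pos: [0.4092, 0.1195, 0.2532]
tool_rot: [179.9, -0.1, 82.9]
force: [0.4, -0.1, 0.1]
grip_width: 0.0321
grasp_force: 0.0
```

```bash
python3 - <<'E'
from h import *
import pickle
w8=pickle.load(open("w8.pkl","rb"));w=env.read_camera("wrist");s=env.read_camera("scene")
def edge(c,y):
    h=cv2.cvtColor(c["color"],cv2.COLOR_BGR2HSV)[y];x0=int(proj(c,np.array([.489,.172,.091]))[0])
    x=[i for i in range(x0-30,x0+35) if h[i,1]<80];return min(x),max(x),np.mean(x)
# bar as intersection of planes: each view's two row points
N=[]
for c in(w8,w):
    P=[]
    for y in(85,110,145):
        e=edge(c,y);P.append((e[2],y));print(e,y)
    n=np.cross(ray(c,P[0])[1],ray(c,P[-1])[1]);n/=np.linalg.norm(n);N.append((n,n@ray(c,P[0])[0]))
d=np.cross(N[0][0],N[1][0]);d/=np.linalg.norm(d)
p=np.linalg.solve(np.array([N[0][0],N[1][0],[0,1,0]]),[N[0][1],N[1][1],.172]);print("bar at y=.172",p,"dir",d,"yaw",np.degrees(np.arctan2(-d[0],d[1])))
o=env.get_obs();y=np.radians(o["tool_rot"][2]);v=p[:2]-o["tool_pos"][:2]
print(o["tool_pos"],o["tool_rot"],"dx",v@[np.cos(y),np.sin(y)],"dy",v@[np.sin(y),-np.cos(y)],"dz",o["tool_pos"][2]-p[2])
E
```

```text
(312, 324, np.float64(318.0)) 85
(311, 323, np.float64(317.0)) 110
(311, 322, np.float64(316.5)) 145
(396, 428, np.float64(410.05)) 85
(394, 428, np.float64(410.0)) 110
(391, 428, np.float64(409.5)) 145
bar at y=.172 [0.49394209 0.172      0.12578769] dir [-0.14133189 -0.9466397   0.2896525 ] yaw 171.50854684487646
[0.40918476 0.11959924 0.25279624] [ 1.79947165e+02 -2.78301712e-02  8.28769666e+01] dx 0.06250627869014445 dy 0.07760546700897315 dz 0.12700854936153233
```

```bash
python3 - <<'E'
from h import *
import pickle
w8=pickle.load(open("w8.pkl","rb"));w=env.read_camera("wrist")
def edge(c,y,x0):
    g=cv2.cvtColor(c["color"],cv2.COLOR_BGR2HSV)[y,:,1]<80
    a=b=x0
    while g[a-1]:a-=1
    while g[b+1]:b+=1
    return (a+b)/2,b-a+1
N=[]
h=cv2.cvtColor(w["color"],cv2.COLOR_BGR2HSV);print([(x,*h[110,x,1:].tolist()) for x in range(385,440,3)],proj(w,np.array([.49,.172,.091])))
for c,x0 in((w8,317),(w,398)):
    P=[]
    for y in(85,110,145):
        e=edge(c,y,x0);P.append((e[0],y));print(e,y)
    n=np.cross(ray(c,P[0])[1],ray(c,P[-1])[1]);n/=np.linalg.norm(n);N.append((n,n@ray(c,P[0])[0]))
d=np.cross(N[0][0],N[1][0]);d/=np.linalg.norm(d)
p=np.linalg.solve(np.array([N[0][0],N[1][0],[0,1,0]]),[N[0][1],N[1][1],.172]);print("bar at y=.172",p,"dir",d,"yaw",np.degrees(np.arctan2(d[0],-d[1])))
for y in(85,145):print(plane(ray(w8,(edge(w8,y,317)[0],y)),.09))
o=env.get_obs();y=np.radians(o["tool_rot"][2]);v=p[:2]-o["tool_pos"][:2]
print(o["tool_pos"],o["tool_rot"],"dx",v@[np.cos(y),np.sin(y)],"dy",v@[np.sin(y),-np.cos(y)],"dz",o["tool_pos"][2]-p[2])
E
```

```text
[(385, 170, 215), (388, 163, 196), (391, 164, 197), (394, 15, 86), (397, 18, 116), (400, 13, 134), (403, 18, 141), (406, 77, 166), (409, 167, 165), (412, 158, 158), (415, 134, 99), (418, 138, 100), (421, 16, 65), (424, 28, 72), (427, 22, 71), (430, 28, 72), (433, 20, 75), (436, 40, 114), (439, 42, 134)] [395.70300191 122.80717747]
(318.0, 13) 85
(317.0, 13) 110
(316.5, 12) 145
(402.0, 13) 85
(400.0, 13) 110
(397.0, 13) 145
bar at y=.172 [0.49359277 0.172      0.08876949] dir [-0.15034086 -0.98857086  0.01119267] yaw -8.647226348591643
[0.49858331 0.2047161  0.09      ]
[0.49027361 0.1501138  0.09      ]
[0.40903775 0.11974037 0.25261996] [1.79965309e+02 7.45643930e-04 8.28951037e+01] dx 0.062316641120476496 dy 0.07744195762555617 dz 0.16385046713087908
```

In the tool's units: 0.0775 m is 1.55, 0.062 m is 1.24, 1.5 degrees is 0.3.

Call:
steer_hand --steps '[{"tx":0.5, "ty":0.6, "rz":0.3, "jaw":0.032}, {"tx":1, "ty":1.2, "tz":0.2, "rz":0.3, "jaw":0.032}, {"tx":1.24, "ty":1.55, "tz":0.6, "rz":0.3, "jaw":0.032}, {"tx":1.24, "ty":1.55, "tz":1.2, "rz":0.3, "jaw":0.032}, {"tx":1.24, "ty":1.55, "tz":1.8, "rz":0.3, "jaw":0.032}, {"tx":1.24, "ty":1.55, "tz":2, "rz":0.3, "jaw":0.032}, {"tx":1.24, "ty":1.55, "tz":2.1, "rz":0.3, "jaw":0.032}, {"tx":1.24, "ty":1.55, "tz":2.1, "rz":0.3, "jaw":0.032}]'

```text
time_s: 13.18
tool_pos: [0.4926, 0.172, 0.147]
tool_rot: [-180.0, 0.1, 81.5]
force: [0.6, 1.0, 0.2]
grip_width: 0.0322
grasp_force: 0.0
```

Call:
steer_hand --steps '[{"tz":0.4, "jaw":0.032}, {"tz":0.8, "jaw":0.032}, {"tz":1.06, "jaw":0.032}, {"tz":1.22, "jaw":0.032}, {"tz":1.22, "jaw":0.032}, {"tz":1.22, "jaw":0.032}]'

```text
time_s: 13.68
tool_pos: [0.4935, 0.1728, 0.0877]
tool_rot: [179.9, -0.1, 81.5]
force: [1.0, 1.1, -0.7]
grip_width: 0.0323
grasp_force: 0.0
```

Call:
steer_hand --steps '[{"jaw":0}, {"jaw":0}, {"jaw":0}, {"jaw":0}, {"jaw":0}, {"jaw":0}, {"jaw":0}, {"jaw":0}]' --force 35

```text
time_s: 14.35
tool_pos: [0.4918, 0.1729, 0.0864]
tool_rot: [-179.9, -0.0, 81.5]
force: [-5.0, 1.2, 3.9]
grip_width: 0.0112
grasp_force: 35.0
```

Call:
steer_hand --steps '[{"ty":0.008, "tz":-0.214, "jaw":0}, {"ty":0.028, "tz":-0.428, "jaw":0}, {"ty":0.058, "tz":-0.642, "jaw":0}, {"ty":0.1, "tz":-0.854, "jaw":0}, {"ty":0.152, "tz":-1.062, "jaw":0}, {"ty":0.212, "tz":-1.268, "jaw":0}, {"ty":0.284, "tz":-1.47, "jaw":0}, {"ty":0.366, "tz":-1.67, "jaw":0}]' --force 35

```text
time_s: 15.02
tool_pos: [0.5089, 0.1702, 0.1706]
tool_rot: [-179.8, -0.0, 81.5]
force: [-7.0, 3.8, -2.8]
grip_width: 0.0107
grasp_force: 35.0
```

Call:
steer_hand --steps '[{"ty":0.094, "tz":-0.196, "jaw":0}, {"ty":0.194, "tz":-0.384, "jaw":0}, {"ty":0.304, "tz":-0.568, "jaw":0}, {"ty":0.424, "tz":-0.746, "jaw":0}, {"ty":0.554, "tz":-0.918, "jaw":0}, {"ty":0.69, "tz":-1.084, "jaw":0}, {"ty":0.816, "tz":-1.22, "jaw":0}, {"ty":0.944, "tz":-1.35, "jaw":0}]' --force 35

```text
time_s: 15.68
tool_pos: [0.5532, 0.1637, 0.2391]
tool_rot: [-179.4, -0.0, 81.6]
force: [-16.4, 2.4, 8.8]
grip_width: 0.0108
grasp_force: 35.0
```

Call:
steer_hand --steps '[{"jaw":0}, {"jaw":0}, {"jaw":0}, {"jaw":0}, {"jaw":0}, {"jaw":0}]' --force 35

```text
time_s: 16.18
tool_pos: [0.5533, 0.1637, 0.2393]
tool_rot: [-179.5, -0.0, 81.6]
force: [-16.9, 1.8, 10.6]
grip_width: 0.0109
grasp_force: 35.0
```

```bash
python3 - <<'E'
from h import *
o=env.get_obs();p=o["tool_pos"];print(p,o["force"],o["grip_width"],o["grasp_force"])
# bar ends/guard in scene and top: bright low-saturation pixels near the predicted bar
s=env.read_camera("scene");t=env.read_camera("top")
for n,c in(("scene",s),("top",t)):
    cv2.imwrite(f"pics/e_{n}.png",c["color"]);h=cv2.cvtColor(c["color"],cv2.COLOR_BGR2HSV)
    f=np.array([np.cos(np.radians(-8.6)),np.sin(np.radians(-8.6)),0]);g=np.array([-f[1],f[0],0])
    B=p+np.array([0,0,.002])
    for k in(-.056,.056):print(n,"arm end predicted",proj(c,B+g*k),"guard front corner pred",proj(c,B+.04*.707*(f-np.array([0,0,1]))+g*k*1.8))
E
```

```text
[0.55330759 0.16366197 0.23926131] [-16.88669537   1.76727269  10.55572374] 0.010915471587572346 35.00562250614166
scene arm end predicted [344.39289823 169.96346413] guard front corner pred [327.31916069 182.29849301]
scene arm end predicted [383.83406187 173.74985769] guard front corner pred [398.43309703 189.35089364]
top arm end predicted [290.58798263 189.07298873] guard front corner pred [308.38364732 182.80038662]
top arm end predicted [250.44261601 181.87145064] guard front corner pred [238.13253667 170.15950436]
```

In the tool's units: -0.002 m is -0.04, -0.0015 m is -0.03.

Call:
steer_hand --steps '[{"ty":-0.02, "tz":-0.02, "jaw":0}, {"ty":-0.04, "tz":-0.03, "jaw":0}, {"ty":-0.04, "tz":-0.03, "jaw":0}, {"ty":-0.04, "tz":-0.03, "jaw":0}, {"ty":-0.04, "tz":-0.03, "jaw":0}, {"ty":-0.04, "tz":-0.03, "jaw":0}]' --force 35

```text
time_s: 16.78
tool_pos: [0.5537, 0.1636, 0.2398]
tool_rot: [-179.8, -0.0, 81.5]
force: [-6.8, 1.7, 0.5]
grip_width: 0.0108
grasp_force: 35.0
```

```bash
python3 - <<'E'
from h import *
o=env.get_obs();p=o["tool_pos"];print(p,o["force"])
s=env.read_camera("scene");t=env.read_camera("top")
f=np.array([np.cos(np.radians(-8.6)),np.sin(np.radians(-8.6)),0]);g=np.array([-f[1],f[0],0]);B=p+np.array([0,0,.002])
for n,c in(("scene",s),("top",t)):
    h=cv2.cvtColor(c["color"],cv2.COLOR_BGR2HSV)
    for k in(-.045,.045):
        q=proj(c,B+g*k);print(n,k,np.round(q,1),[(y,*h[y,int(round(q[0])),1:].tolist()) for y in range(int(q[1])-8,int(q[1])+10)])
tg=proj(s,np.array([.4855,-.332,.185]));h=cv2.cvtColor(s["color"],cv2.COLOR_BGR2HSV);b=cv2.imread("pics/c7.png")[:480,:360]
a=cv2.resize(s["color"][140:220,170:230],None,fx=6,fy=6,interpolation=cv2.INTER_CUBIC)
print("tag change mean",np.abs(a.astype(int)-b)[150:360,100:240].mean())
E
```

```text
[0.55372392 0.1635778  0.23984658] [-6.75098923  1.72892807  0.48758235]
scene -0.045 [348.2 170.3] [(162, 179, 188), (163, 181, 190), (164, 178, 190), (165, 180, 191), (166, 179, 185), (167, 177, 187), (168, 166, 191), (169, 79, 178), (170, 24, 182), (171, 16, 159), (172, 16, 124), (173, 82, 124), (174, 167, 179), (175, 183, 192), (176, 181, 196), (177, 183, 198), (178, 179, 198), (179, 180, 195)]
scene 0.045 [379.9 173.3] [(165, 151, 98), (166, 159, 109), (167, 169, 116), (168, 169, 119), (169, 169, 115), (170, 166, 112), (171, 153, 113), (172, 69, 115), (173, 22, 127), (174, 12, 126), (175, 16, 110), (176, 58, 102), (177, 126, 119), (178, 135, 123), (179, 123, 124), (180, 118, 121), (181, 113, 120), (182, 98, 120)]
top -0.045 [286.7 188.2] [(180, 40, 120), (181, 37, 118), (182, 38, 120), (183, 38, 120), (184, 40, 121), (185, 38, 126), (186, 36, 154), (187, 27, 168), (188, 13, 163), (189, 9, 166), (190, 13, 155), (191, 27, 180), (192, 37, 218), (193, 35, 224), (194, 36, 225), (195, 36, 224), (196, 37, 223), (197, 39, 215)]
top 0.045 [254.4 182.4] [(174, 78, 102), (175, 77, 99), (176, 77, 96), (177, 73, 94), (178, 82, 93), (179, 85, 96), (180, 78, 102), (181, 80, 102), (182, 78, 102), (183, 77, 103), (184, 78, 104), (185, 81, 101), (186, 76, 101), (187, 78, 104), (188, 78, 104), (189, 75, 102), (190, 74, 107), (191, 75, 105)]
tag change mean 4.940102040816327
```

The bar shows within 1 px of where the measured pose predicts it, which puts the guard at about 0.78 rad. The tag's image is essentially unchanged, so I'm handing in.

```bash
python3 -c "
from cell import env
print(env.sign_off())"
```

```text
the job is handed in; nothing more can be done
None
```

I handed the job in at about 17 s: the tag hangs released on the peg, and the gripper is holding the guard by its bar at about 45° (0.78 rad by my measurement); the hand-in returned no verdict.

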